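Close the slide box and level its table, pressing the foot home

ROBOT

A 6-joint arm with a two-finger parallel gripper is mounted at the origin on a cart in front of the work surface, level with it; the furniture and walls round the work are solid. World frame = base frame: x ahead of the robot, y to its left, z up, the work surface at z = 0. Lengths are in m, angles in degrees, forces in N, time in s.
With the tool pointing down it reaches from about 0.4 to 0.825 m from the base axis. Payload 7 kg.
Tool frame: the origin (TCP) lies between the finger pads; the fingertips stand 11 mm ahead of it and the grasp point (between the pads) lies 8 mm behind it; z points along the fingers, y is the direction in which the jaws open and shut (so a half turn about z gives the same grasp; the last joint's range is limited). The gripper opens to 88 mm and grips with 3 to 60 N. Pads are 19 mm wide; open, the fingers measure 130 mm over their backs; the gripper's body (78 mm by 193 mm) begins 47 mm behind the grasp point.
Start: joints at [-56.201, 20.546, 0.682, 0, -70.136, -16.507], TCP at [0.201, -0.644, 0.238] pointing down, gripper open.
Joint ranges: [-176.03, 176.03], [-82.01, 121.73], [-58.28, 71.71], [-173.87, 95.51], [-174.79, -0.11], [-173.66, 173.66]. Speed limits (degrees/s): [136.94, 136.94, 172.46, 180, 180, 180].

INTERFACE

Orientations are given as [roll, pitch, yaw] about the fixed x, y, z axes, in that order (R = Rz(yaw) Ry(pitch) Rx(roll)).
In Python, from plant import r gives the robot as it stands.
- The arm moves only by the shell command python3 -m inch 'ROWS' [OPENING] [FORCE]. ROWS is JSON, a list of rows, each an object of numbers: "x", "y", "z": the shift along the tool's x, y, z as a fraction of full scale; "yaw": the turn about the tool's z as a fraction of full scale. In form: [{"x": .., "y": .., "z": .., "yaw": ..}, ...]. A call has 1 to 5 rows; each row shifts and turns the pose as measured when the row begins, along the tool's axes as they then stand; what a row does not reach is not made up. Full scale, the value 1, is 0.025 m for a shift and 4 degrees for a turn. A row lasts 1/12 s, in which the tool goes at most 41.7 mm and 7.16 degrees, less where a joint would pass 70% of its speed; a pose out of reach is approached as far as the arm can. A call with a number of a shift or a turn outside -1 to 1 is refused whole. A call with a gripper value outside its range is refused whole. OPENING is the opening, from -1 (shut) to 1 (fully open), set as the call begins (- or left out, the last holds). The fingers move at their own pace and stop on an object; FORCE is the grip in N (left out, the last holds). Time passes only in rows, so rows that do not move let the fingers close. It gives the time, the measured TCP pose, the force and the opening at its end, in the units of the state.
- r.get_state(): the state, without advancing time (a new reading comes with each control period).
- r.capture(name): name is "side" or "top"; returns (picture, depth): 420x560x3 uint8, red, green, blue; 420x560 float32, m along the optical axis (not along the pixel's ray), 0 where there is no reading.
- r.camera_info(name): a dict with "mtx" (3x3 intrinsics, pixels), "pose" (4x4, takes a point from camera to world coordinates). Camera axes: x right, y down, z forward; pixel columns grow to the right and rows downward; lengths in m; the calibration is good to about 2 mm. A picture is of the moment at which its call begins. camera_info takes no time and is no camera call.
- r.close_job(): hands the job in, once; it reports no verdict.
The state is a dict: "time_s": time; "joints": joint angles; "qd": joint speeds; "joint_torque": joint torques, N m; "tcp_pos": TCP position; "eef_rot": TCP orientation; "contact_force": force on the tool from outside, world axes, zero at the start; "moment": the same for the moment, N m; "gripper_width": finger opening in m.
Only numpy, scipy, OpenCV 4.12 (cv2) and the standard library are available. Lean on these libraries where they do the work, as an engineer would, in place of code of your own. Each camera call takes 0.05 s, during which the arm holds its last target. There are 200 camera calls.

TASK

First lower the open lid of the slide box until it is fully shut. Then press the black push-and-turn knob at the end of the levelling table down at least half of its travel, so that the table sits on its foot, and turn it until the bubble of the spirit level stands between the two black lines. Finish still holding the knob pressed down like this, with the bubble resting between the lines: do not let go, and leave the other things on the bench undisturbed.

Things in the scene. Friction and masses are not known exactly. Their poses are not given: they have to be found in the camera images.
- level_table: fixed base of a small levelling table: grey slab 170 (x) x 340 (y) x 14 mm; origin under its centre at worktop height, +y along it to the end with the knob (knob axis at x 0, y 120 mm), +x away from the robot. The plate on it is hinged at its -y end about a line along x at y -140, z 34 mm
- lid_hinge (a point): middle of the hinge line of the slide box lid, on the far (+x) side of the box, 25 mm above the plate's mid thickness; the line runs along the plate's y. Axes as the plate's. With the plate level it lies at x 68, y -45, z 59 mm in the frame of level_table
- lid_edge (a point): middle of the upper (outer) side of the lid's free edge, 97 mm from the hinge line, 11 mm to the outer side of it. The lid is a blue plastic shell 99 x 165 x 11 mm, its outer face on top when shut, 32 mm above the plate. Axes turn with the lid
- slide_box_lid (a joint): opening angle of the lid in rad: 0 shut, 1.57 upright, at most 1.745. Its hinge is stiff (0.045 N m): the lid stays where it is left and must be pushed all the way (under 2 N at the free edge)
- knob_grip (a point): centre of the grip bar of the black knob: bar 42 x 13 x 30 mm high on a disc of 44 mm diameter, 7 mm thick; the point is on the knob's axis, 15 mm above the disc's top and 15 mm below the bar's top. x runs along the bar (grip across it, along y), z up along the axis; it turns with the knob
- knob_press (a joint): how far the knob is pushed down into its post against its own spring, in m: 0 released, 0.008 fully down. It starts to sink at 4 N, when the plate already sits on its foot, and takes 1 N more per mm
- bubble (a joint): position of the bubble in m along the plate's y from the middle between the two black lines, -0.022 to 0.022: positive when nearer to the knob (the knob end is too high). With the knob pressed it moves 12 mm per rad of knob, towards minus when turned counter-clockwise, and settles in 1.2 s. Unpressed it stands at the knob's end of the vial
- vial_centre (a point): top of the spirit level's dark green vial (76 mm long, 16 mm diameter, along y, near the plate's edge that faces the robot), midway between its two black lines, which are 27 mm apart; the whitish bubble is 18 mm long, so it touches neither line when it is within 4 mm of the middle
- timer: white lab timer 66 x 66 x 21 mm, bystander; origin under its centre
- tape_0: roll of masking tape 76 mm diameter, 19 mm high, bystander beyond the knob end; origin under its centre
- dropper_0: dropper bottle 27 mm diameter, 85 mm high, bystander behind the table; origin under its centre
- dropper_1: dropper bottle 27 mm diameter, 85 mm high, bystander behind the table; origin under its centre
- forceps: steel forceps 133 mm long, 10 mm high, bystander beyond the hinged end of the table; origin under its centre
- marker_3: marker pen 140 mm long, 14 mm high, bystander behind the table; origin under its centre
- knob: the black knob; origin on its axis at the top of its post, 32 mm below knob_grip when released, same axes. Turning it counter-clockwise (from above) lowers the knob end of the pressed plate by 3 mm per rad, clockwise raises it. It takes 0.06 N m, stays as turned, and starts 0.5 to 1.5 rad clockwise of where it must end, that end being too high
- plate: tilting aluminium plate 150 x 310 x 8 mm carrying the blue slide box, the spirit level and the knob; origin on its hinge line at mid thickness, y along it to the knob, z up. Springs hold the knob end up (0.035 rad, 9 mm at the knob) until about 4 N on the knob presses it down on its foot. Top at z 38 mm when level

How it is judged:
By the outcome, as a careful person would: the job done as asked, in the order asked, and still so for the second after the job is handed in, while the arm keeps its last pose, push and grip.
It also fails if it takes over 61 s, if anything falls off the work surface, if the arm or the gripper's body presses on something with over 40 N, if the wrist force passes 120 N, or if a joint passes its speed limit or range.

## Working session

There is one attempt and no reset: what is moved stays moved. The work goes in short steps, Python scripts to look and compute and a shell command to move; the robot and the scene stay as the last step left them, time stands still between calls to the robot, and variables do not carry over. Pictures are saved under pics/ and viewed, about 8 in all and at most 12, crops included, and the job is handed in when it is done.

```bash
mkdir -p pics; ls; cat > h.py <<'E'
from plant import r
import numpy as np, cv2
def snap(n,f,crop=None,s=1):
    p,d=r.capture(n); np.save('d_'+n+'.npy',d); im=p[...,::-1]
    cv2.imwrite('last_'+n+'.png',im)
    if crop: a,b,c,e=crop; im=im[b:e,a:c]
    if s!=1: im=cv2.resize(im,None,fx=s,fy=s,interpolation=cv2.INTER_CUBIC)
    cv2.imwrite('pics/'+f,im)
def pt(n,u,v,z=None):
    i=r.camera_info(n);K=np.array(i['mtx']);T=np.array(i['pose'])
    ray=np.linalg.inv(K)@[u,v,1]
    if z is None:
        d=np.load('d_'+n+'.npy'); q=d[int(v)-1:int(v)+2,int(u)-1:int(u)+2]; q=q[q>0]; s=np.median(q) if q.size else np.nan
    else: s=(z-T[2,3])/(T[:3,:3]@ray)[2]
    return (T[:3,:3]@(ray*s)+T[:3,3]).round(4)
E
python3 - <<'E'
from h import *
snap('top','top0.png',None,1.4);snap('side','side0.png',None,1.4)
for n in('top','side'): print(r.camera_info(n))
print(r.get_state())
E
```

```text
pics
{'mtx': array([[457.77438771,   0.        , 277.31380535],
       [  0.        , 457.77438771, 215.7964218 ],
       [  0.        ,   0.        ,   1.        ]]), 'pose': array([[ 7.95435533e-03, -9.94035736e-01,  1.08764346e-01,
         3.97728679e-01],
       [-9.99968219e-01, -7.84867109e-03,  1.39975085e-03,
         2.21582774e-01],
       [-5.37746784e-04, -1.08772024e-01, -9.94066576e-01,
         1.14489576e+00],
       [ 0.00000000e+00,  0.00000000e+00,  0.00000000e+00,
         1.00000000e+00]])}
{'mtx': array([[380.12391133,   0.        , 282.92215498],
       [  0.        , 380.12391133, 210.9906372 ],
       [  0.        ,   0.        ,   1.        ]]), 'pose': array([[-0.97931001, -0.12145387,  0.16186679,  0.34696045],
       [-0.20219686,  0.61993518, -0.75815355,  0.87395081],
       [-0.00826623, -0.77519632, -0.63166632,  0.64711072],
       [ 0.        ,  0.        ,  0.        ,  1.        ]])}
{'time_s': 0.1, 'joints': array([-5.62000769e+01,  2.05867878e+01,  6.41906212e-01, -1.62548140e-02,
       -7.01360090e+01, -1.65062502e+01]), 'qd': array([-0.00059401, -0.15934443,  0.09524045,  0.10056848,  0.01531586,
       -0.05506495]), 'joint_torque': array([-2.38335007e-03, -5.84163237e+01,  2.93752205e+01,  7.01561719e+00,
        1.01577325e-02, -6.38546658e-05]), 'tcp_pos': array([ 0.20050701, -0.64412002,  0.23674906]), 'eef_rot': array([ 1.79918101e+02, -8.33266561e-03, -1.62711855e+02]), 'contact_force': array([-0.86082494,  0.3613689 , -0.52856793]), 'moment': array([-0.01355215, -0.02585212, -0.04686323]), 'gripper_width': 0.08759357599157823}
```

View pics/top0.png

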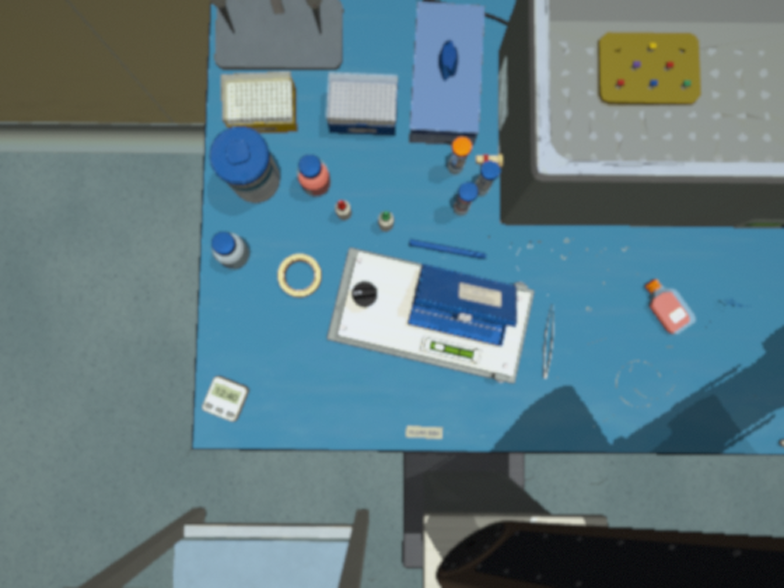

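View pics/side0.png

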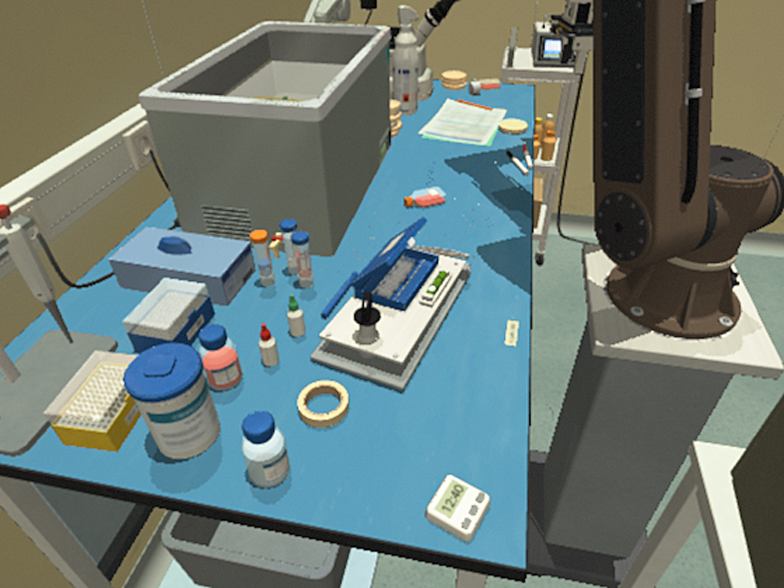

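The top view shows the table with knob at (364,294), lid half open (free edge around (413,312)-(503,343)... to be checked) and vial at (453,349). I'll enlarge the saved pictures.

```bash
python3 - <<'E'
from h import *
a=cv2.imread('last_top.png')[170:280,225:390]; a=cv2.resize(a,None,fx=4.8,fy=4.8,interpolation=cv2.INTER_CUBIC)
cv2.imwrite('pics/topc.png',a)
b=cv2.imread('last_side.png')[150:285,215:345]; cv2.imwrite('pics/sidec.png',cv2.resize(b,None,fx=4.4,fy=4.4,interpolation=cv2.INTER_CUBIC))
E
```

```text
(no output)
```

View pics/topc.png

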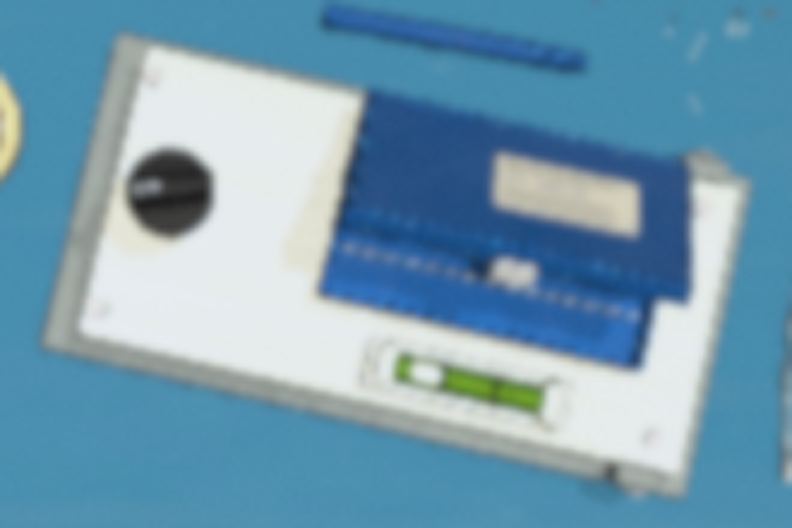

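View pics/sidec.png

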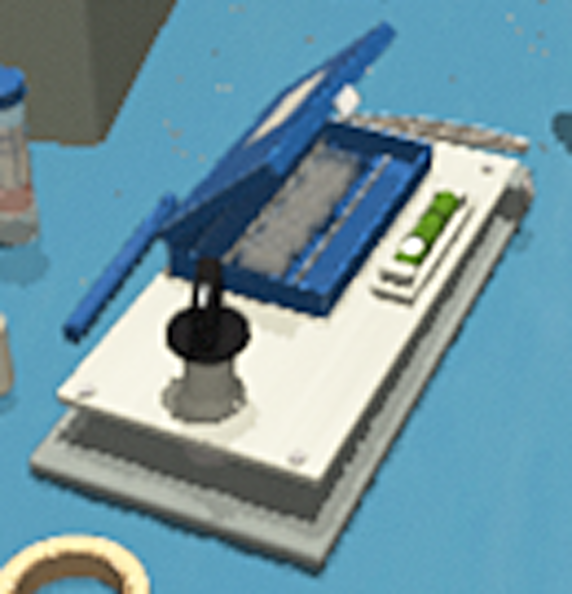

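The crops show the slab corners at (120,35),(45,348),(683,493),(748,180), knob disc at about (170,193), vial middle ~(470,384), bubble at the knob end, the lid's free edge from (345,232) to (690,300), opened about 50°.

```bash
python3 - <<'E'
from h import *
P=lambda u,v:(u/4.8+225-.4,v/4.8+170-.4)
c=[pt('top',*P(*q),z=.014) for q in((120,35),(45,348),(683,493),(748,180))]
print(c); o=np.mean(c,0); ey=(c[0]+c[1]-c[2]-c[3])[:2]; L=np.linalg.norm(ey)/2; ey/=2*L; ex=np.array([ey[1],-ey[0]])
print('o',o,'L',L,'yaw',np.degrees(np.arctan2(-ey[0],ey[1])))
w=lambda x,y,z:[*(o[:2]+x*ex+y*ey).round(4),z]
print('knob',w(0,.12,.1),'hinge',w(.068,-.045,.059))
for q in((345,228),(420,244),(520,262),(688,292)):print('edge',pt('top',*P(*q)))
for q in((450,150),(420,200),(420,120)):print('lid',pt('top',*P(*q)))
print('disc',pt('top',*P(170,193)),pt('top',*P(170,193),z=.11),pt('top',*P(470,384)),pt('top',*P(427,373)))
# all points on lid in table frame
d=np.load('d_top.npy');i=r.camera_info('top');K=i['mtx'];T=i['pose']
v,u=np.mgrid[170:280,225:390];s=d[170:280,225:390]
X=np.stack([(u-K[0,2])/K[0,0]*s,(v-K[1,2])/K[1,1]*s,s],-1).reshape(-1,3)@T[:3,:3].T+T[:3,3]
q=(X[:,:2]-o[:2]);lx=q@ex;ly=q@ey
m=(X[:,2]>.075)&(ly<.03)&(X[:,2]<.3)
for y0 in(-.12,-.09,-.06,-.03,0,.02):
  k=m&(abs(ly-y0)<.008)
  if k.any(): A=np.polyfit(lx[k],X[k,2],1);print(y0,'slope',A,'x',lx[k].min(),lx[k].max(),'zmax',X[k,2].max())
k=(X[:,2]>.085)&(ly>.08);print('knob hi',k.sum(),lx[k].mean(),ly[k].mean(),X[k,2].max())
Q=np.c_[lx,ly,X[:,2]][k];print(Q[Q[:,2]>.105].round(3))
E
```

```text
[array([0.6191, 0.2935, 0.014 ]), array([0.4553, 0.3297, 0.014 ]), array([0.3838, 0.0024, 0.014 ]), array([ 0.5453, -0.0334,  0.014 ])]
o [0.500875 0.14805  0.014   ] L 0.3350707872972516 yaw -12.52231621532018
knob [np.float64(0.5269), np.float64(0.2652), 0.1] hinge [np.float64(0.5575), np.float64(0.0894), 0.059]
edge [0.5148 0.177  0.0491]
edge [0.4993 0.1452 0.1272]
edge [0.4906 0.0995 0.1336]
edge [0.4774 0.022  0.1332]
lid [0.5483 0.1283 0.0942]
lid [0.5197 0.1453 0.1287]
lid [0.5648 0.1418 0.0815]
disc [0.5227 0.262  0.1235] [0.5244 0.2625 0.11  ] [0.4369 0.1155 0.059 ] [0.442  0.137  0.0632]
-0.12 slope [-0.90604445  0.13783712] x -0.001025563368756239 0.06971717714499902 zmax 0.13774730130259538
-0.09 slope [-0.89088849  0.13866602] x -0.001601106637446478 0.07074679499000179 zmax 0.13964399252166837
-0.06 slope [-0.84606779  0.13782314] x -0.008319088826512734 0.07027879129019413 zmax 0.13880486630321331
-0.03 slope [-0.90118665  0.14128012] x -0.0006811237575238798 0.07175061609888303 zmax 0.14000679897977153
0 slope [-0.9022346   0.14217959] x -0.0005383844823363049 0.0753
[... 2401 characters left out ...]
24]
 [-0.005  0.12   0.123]
 [-0.004  0.118  0.122]
 [-0.004  0.116  0.121]
 [-0.003  0.114  0.125]
 [-0.003  0.112  0.123]
 [-0.002  0.109  0.123]
 [-0.001  0.108  0.117]
 [-0.001  0.105  0.123]
 [-0.     0.103  0.119]
 [ 0.001  0.101  0.116]
 [ 0.001  0.099  0.116]
 [ 0.003  0.097  0.105]
 [-0.01   0.133  0.12 ]
 [-0.01   0.131  0.125]
 [-0.009  0.129  0.124]
 [-0.009  0.126  0.123]
 [-0.008  0.124  0.119]
 [-0.007  0.122  0.12 ]
 [-0.007  0.12   0.121]
 [-0.006  0.118  0.12 ]
 [-0.005  0.116  0.117]
 [-0.004  0.114  0.109]
 [-0.004  0.112  0.112]
 [-0.003  0.11   0.108]
 [-0.011  0.134  0.108]
 [-0.011  0.131  0.119]
 [-0.01   0.129  0.109]
 [-0.009  0.127  0.11 ]
 [-0.008  0.125  0.106]]
```

Lid is open about 42°, edge around z 0.14; the knob bar runs nearly along world y. I'll travel with closed jaws to above the lid at about (0.50, 0.10).

```bash
python3 -m inch '[{"x":-0.82,"y":1},{"x":-0.82,"y":1},{"x":-0.82,"y":1},{"x":-0.82,"y":1},{"x":-0.82,"y":1}]' -1 20
```

```text
validation failed for argument at $[0]...
```

```bash
python3 -m inch '[{"x":-0.82,"y":1,"z":0,"yaw":0},{"x":-0.82,"y":1,"z":0,"yaw":0},{"x":-0.82,"y":1,"z":0,"yaw":0},{"x":-0.82,"y":1,"z":0,"yaw":0},{"x":-0.82,"y":1,"z":0,"yaw":0}]' -1 20
```

```text
time_s: 0.52
tcp_pos: [0.2596, -0.4926, 0.2313]
eef_rot: [179.5, -0.2, -163.2]
contact_force: [1.0, 1.1, -0.4]
gripper_width: 0.0598
```

```bash
for i in 1 2 3; do python3 -m inch '[{"x":-0.82,"y":1,"z":-0.08,"yaw":0},{"x":-0.82,"y":1,"z":-0.08,"yaw":0},{"x":-0.82,"y":1,"z":-0.08,"yaw":0},{"x":-0.82,"y":1,"z":-0.08,"yaw":0},{"x":-0.82,"y":1,"z":-0.08,"yaw":0}]' -1 20; done
```

```text
time_s: 0.93
tcp_pos: [0.3216, -0.3351, 0.24]
eef_rot: [179.3, -0.3, -163.3]
contact_force: [0.7, 0.1, 0.5]
gripper_width: 0.0266
time_s: 1.35
tcp_pos: [0.3839, -0.1779, 0.251]
eef_rot: [179.2, -0.3, -163.3]
contact_force: [1.0, -0.8, 0.1]
gripper_width: 0.001
time_s: 1.77
tcp_pos: [0.4462, -0.0203, 0.263]
eef_rot: [179.2, -0.2, -163.3]
contact_force: [0.2, -1.1, -0.2]
gripper_width: 0.0004
```

```bash
python3 -m inch '[{"x":-0.86,"y":1,"z":0,"yaw":0},{"x":-0.86,"y":1,"z":0,"yaw":0},{"x":-0.86,"y":1,"z":0,"yaw":0},{"x":-0.86,"y":1,"z":0,"yaw":0},{"x":0,"y":0,"z":0,"yaw":0}]'; python3 -m inch '[{"x":0,"y":0,"z":0.7,"yaw":1},{"x":0,"y":0,"z":0.7,"yaw":1},{"x":0,"y":0,"z":0.7,"yaw":1},{"x":0,"y":0,"z":0.7,"yaw":1},{"x":0,"y":0,"z":0,"yaw":0}]'
```

```text
time_s: 2.18
tcp_pos: [0.5019, 0.1114, 0.2639]
eef_rot: [179.2, -0.2, -163.0]
contact_force: [0.8, -0.8, 0.0]
gripper_width: 0.0007
time_s: 2.6
tcp_pos: [0.5017, 0.1157, 0.1903]
eef_rot: [179.3, -0.5, -179.5]
contact_force: [-0.4, -0.9, -0.7]
gripper_width: 0.0001
```

```bash
python3 -m inch '[{"x":0,"y":-0.2,"z":0.5,"yaw":0},{"x":0,"y":-0.2,"z":0.5,"yaw":0},{"x":0,"y":0,"z":0.5,"yaw":0},{"x":0,"y":0,"z":0.4,"yaw":0},{"x":0,"y":0,"z":0.3,"yaw":0}]';python3 -m inch '[{"x":0.05,"y":0,"z":0.3,"yaw":0},{"x":0.05,"y":0,"z":0.3,"yaw":0},{"x":0.05,"y":0,"z":0.3,"yaw":0},{"x":0.05,"y":0,"z":0.3,"yaw":0},{"x":0,"y":0,"z":0,"yaw":0}]'
```

```text
time_s: 3.02
tcp_pos: [0.5027, 0.1063, 0.137]
eef_rot: [179.2, -0.3, -178.8]
contact_force: [0.5, 1.2, 1.1]
gripper_width: 0.0006
time_s: 3.43
tcp_pos: [0.4977, 0.107, 0.1048]
eef_rot: [179.2, -0.2, -178.6]
contact_force: [-0.5, -0.5, -0.9]
gripper_width: 0.0003
```

```bash
python3 -m inch '[{"x":0.05,"y":0,"z":0.2,"yaw":0},{"x":0.05,"y":0,"z":0.2,"yaw":0},{"x":0.05,"y":0,"z":0.2,"yaw":0},{"x":0,"y":0,"z":0.1,"yaw":0},{"x":0,"y":0,"z":0,"yaw":0}]';python3 -m inch '[{"x":0,"y":0,"z":0.08,"yaw":0},{"x":0,"y":0,"z":0,"yaw":0}]'; python3 -c "
from h import *
print(r.get_state()['contact_force'])
snap('side','side1.png',(195,130,345,285),3.8)"
```

```text
time_s: 3.85
tcp_pos: [0.4937, 0.1076, 0.0857]
eef_rot: [179.2, -0.2, -178.6]
contact_force: [0.1, -0.3, 0.9]
gripper_width: 0.0006
time_s: 4.02
tcp_pos: [0.4939, 0.1079, 0.084]
eef_rot: [179.2, -0.2, -178.6]
contact_force: [-3.0, -0.8, 5.7]
gripper_width: 0.0005
[-3.00280741 -0.79335967  5.73260793]
```

View pics/side1.png

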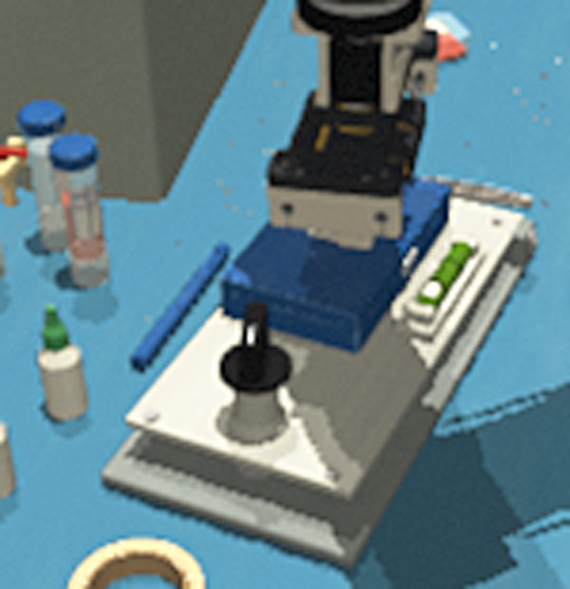

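Lid looks flat and shut, reading 5.7 N under the fingertip. A little more press for certainty, then up and over toward the knob.

```bash
python3 -m inch '[{"x":0,"y":0,"z":0.1,"yaw":0},{"x":0,"y":0,"z":0,"yaw":0}]'; python3 -m inch '[{"x":0,"y":0,"z":-0.3,"yaw":0},{"x":0,"y":0,"z":-1,"yaw":-1},{"x":0,"y":0,"z":-1,"yaw":-1},{"x":0,"y":0,"z":-1,"yaw":-1},{"x":0,"y":0,"z":-0.7,"yaw":-1}]' 0
for i in 1 2 3 4; do python3 -m inch '[{"x":0,"y":0,"z":0,"yaw":-1},{"x":0,"y":0,"z":0,"yaw":-1},{"x":0,"y":0,"z":0,"yaw":-1},{"x":0,"y":0,"z":0,"yaw":-1},{"x":0,"y":0,"z":0,"yaw":-1}]' | sed -n 2,3p; done
python3 - <<'E'
from h import *
d=np.load('d_top.npy');i=r.camera_info('top');K=i['mtx'];T=i['pose']
v,u=np.mgrid[195:225,245:280];s=d[195:225,245:280]
X=np.stack([(u-K[0,2])/K[0,0]*s,(v-K[1,2])/K[1,1]*s,s],-1).reshape(-1,3)@T[:3,:3].T+T[:3,3]
k=X[:,2]>.115;B=X[k];print(B.mean(0),np.median(B[:,2]))
(c,sz,a)=cv2.minAreaRect((B[:,:2]*1000).astype(np.float32));print(c,sz,a)
w,V=np.linalg.eigh(np.cov(B[:,:2].T));print(np.degrees(np.arctan2(V[1,1],V[0,1])),np.sqrt(w*12))
# lid
snap('top','top2.png',(225,170,390,280),4.8)
for y0 in(0,.05,.1): pass
for q in((270.5,231),(310,238),(325,245),(300,225)): print(pt('top',*q))
E
```

```text
time_s: 4.23
tcp_pos: [0.4941, 0.1083, 0.083]
eef_rot: [179.2, -0.1, -178.5]
contact_force: [-2.5, -2.5, 6.4]
gripper_width: 0.0005
time_s: 4.65
tcp_pos: [0.4919, 0.1049, 0.1845]
eef_rot: [179.3, -0.4, -162.1]
contact_force: [0.4, -0.3, -0.6]
gripper_width: 0.0282
tcp_pos: [0.4951, 0.1055, 0.1941]
eef_rot: [179.4, 0.6, -141.0]
tcp_pos: [0.4953, 0.1049, 0.1973]
eef_rot: [179.7, 0.9, -120.0]
tcp_pos: [0.4954, 0.1042, 0.2002]
eef_rot: [-179.8, 1.0, -99.0]
tcp_pos: [0.4955, 0.1034, 0.2031]
eef_rot: [-179.3, 0.9, -78.0]
[0.51926886 0.25967582 0.18288503] 0.12333481021232018
(464.4445495605469, 252.61434936523438) (141.14236450195312, 41.64997482299805) 8.503640174865723
-161.17380150911814 [0.0402158  0.11177839]
[0.4382 0.2302 0.6108]
[0.43   0.1844 0.6164]
[0.4223 0.1666 0.612 ]
[0.4452 0.1958 0.6141]
```

View pics/top2.png

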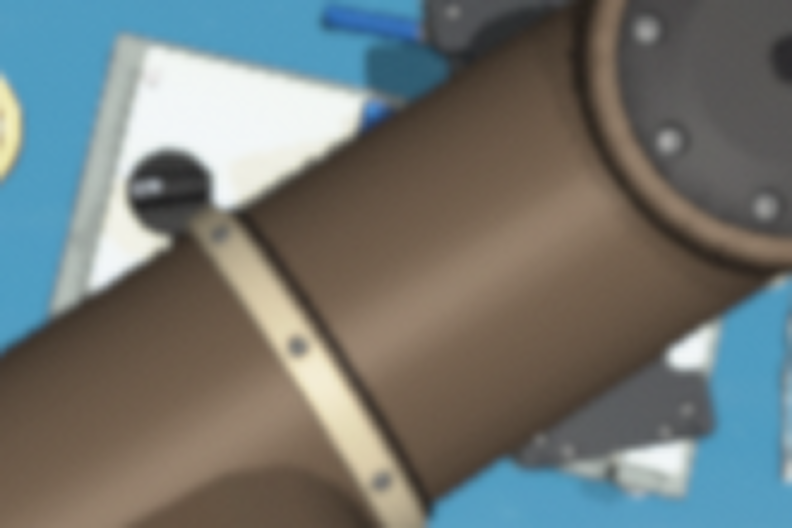

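The arm hides most of the box in this view, but the knob at (170,192) with its bar nearly horizontal is unchanged. Going above it at (0.526, 0.262), yaw about -85.

```bash
python3 -m inch '[{"x":0,"y":0,"z":0,"yaw":0.85},{"x":0,"y":0,"z":0,"yaw":0.85},{"x":-0.9,"y":-0.25,"z":0.1,"yaw":0},{"x":-0.9,"y":-0.25,"z":0.1,"yaw":0},{"x":-0.9,"y":-0.25,"z":0.1,"yaw":0}]' 0; python3 -m inch '[{"x":-0.9,"y":-0.25,"z":0.3,"yaw":0},{"x":-0.9,"y":-0.25,"z":0.3,"yaw":0},{"x":-0.9,"y":-0.25,"z":0.3,"yaw":0},{"x":-0.8,"y":-0.25,"z":0.3,"yaw":0},{"x":0,"y":0,"z":0,"yaw":0}]'
```

```text
time_s: 6.78
tcp_pos: [0.5082, 0.1705, 0.2002]
eef_rot: [-179.3, 1.0, -85.6]
contact_force: [0.9, -0.6, -0.6]
gripper_width: 0.0437
time_s: 7.2
tcp_pos: [0.5289, 0.2673, 0.1735]
eef_rot: [-179.1, 1.1, -86.1]
contact_force: [1.5, -0.7, -0.8]
gripper_width: 0.0439
```

```bash
python3 -m inch '[{"x":0.2,"y":0.1,"z":0.4,"yaw":0},{"x":0,"y":0,"z":0.4,"yaw":0},{"x":0,"y":0,"z":0.4,"yaw":0},{"x":0,"y":0,"z":0.4,"yaw":0},{"x":0,"y":0,"z":0,"yaw":0}]'; python3 -c "
from h import *
snap('side','side3.png',(195,130,345,285),3.8)"
```

```text
time_s: 7.62
tcp_pos: [0.5275, 0.2635, 0.1316]
eef_rot: [-179.1, 1.1, -86.4]
contact_force: [-0.7, -0.3, -0.6]
gripper_width: 0.0438
```

View pics/side3.png

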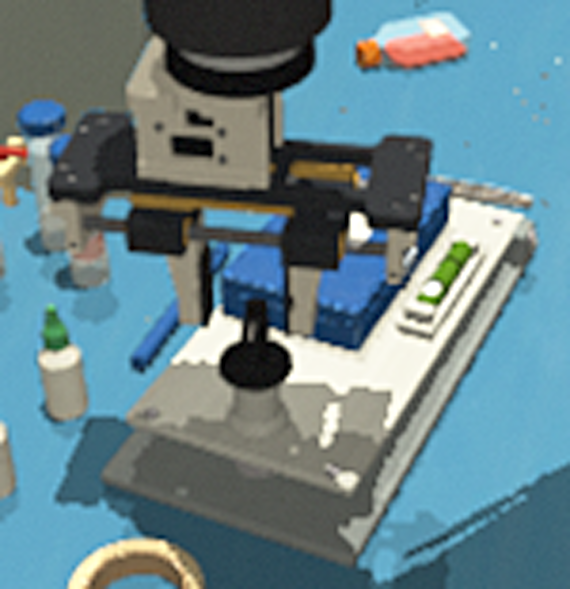

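The lid stays shut; fingers at (190,320) and (302,330) straddle the bar at (257,315). Descend and grip.

```bash
python3 -m inch '[{"x":0,"y":0,"z":0.3,"yaw":0},{"x":0,"y":0,"z":0.3,"yaw":0},{"x":0,"y":0,"z":0.25,"yaw":0},{"x":0,"y":0,"z":0.15,"yaw":0},{"x":0,"y":0,"z":0,"yaw":0}]'; python3 -m inch '[{"x":0,"y":0,"z":0,"yaw":0},{"x":0,"y":0,"z":0,"yaw":0},{"x":0,"y":0,"z":0,"yaw":0},{"x":0,"y":0,"z":0,"yaw":0},{"x":0,"y":0,"z":0,"yaw":0}]' -1 35; python3 -m inch '[{"x":0,"y":0,"z":0,"yaw":0},{"x":0,"y":0,"z":0,"yaw":0}]'
```

```text
time_s: 8.08
tcp_pos: [0.5292, 0.264, 0.1063]
eef_rot: [-178.9, 1.2, -86.4]
contact_force: [-0.5, -0.8, -0.1]
gripper_width: 0.0442
time_s: 8.5
tcp_pos: [0.527, 0.2638, 0.1058]
eef_rot: [-179.2, 1.2, -86.5]
contact_force: [-19.1, 7.5, 2.9]
gripper_width: 0.016
time_s: 8.67
tcp_pos: [0.5249, 0.2641, 0.1058]
eef_rot: [-179.3, 1.2, -86.4]
contact_force: [4.5, -3.6, 2.0]
gripper_width: 0.0127
```

```bash
python3 -m inch '[{"x":0,"y":0,"z":0.15,"yaw":0},{"x":0,"y":0,"z":0.15,"yaw":0},{"x":0,"y":0,"z":0.15,"yaw":0},{"x":0,"y":0,"z":0,"yaw":0}]'; python3 -m inch '[{"x":0,"y":0,"z":0.12,"yaw":0},{"x":0,"y":0,"z":0,"yaw":0}]'
```

```text
time_s: 9.0
tcp_pos: [0.5253, 0.2652, 0.0958]
eef_rot: [-179.2, 1.3, -86.4]
contact_force: [-3.7, 0.8, 8.3]
gripper_width: 0.013
time_s: 9.17
tcp_pos: [0.5253, 0.2654, 0.0934]
eef_rot: [-179.2, 1.3, -86.3]
contact_force: [-4.6, -0.3, 10.1]
gripper_width: 0.0129
```

```bash
python3 -m inch '[{"x":0,"y":0,"z":0.03,"yaw":-1},{"x":0,"y":0,"z":0.03,"yaw":-1},{"x":0,"y":0,"z":0.03,"yaw":-1},{"x":0,"y":0,"z":0.03,"yaw":-1},{"x":0,"y":0,"z":0.03,"yaw":-1}]'; python3 -m inch '[{"x":0,"y":0,"z":0.03,"yaw":-1},{"x":0,"y":0,"z":0.03,"yaw":-1},{"x":0,"y":0,"z":0.03,"yaw":-1},{"x":0,"y":0,"z":0,"yaw":0}]'
for i in 1 2 3; do python3 -m inch '[{"x":0,"y":0,"z":0,"yaw":0},{"x":0,"y":0,"z":0,"yaw":0},{"x":0,"y":0,"z":0,"yaw":0},{"x":0,"y":0,"z":0,"yaw":0},{"x":0,"y":0,"z":0,"yaw":0}]'; done;python3 -c "
from h import *
snap('top','top4.png',(280,215,360,275),9)"
```

```text
time_s: 9.58
tcp_pos: [0.5255, 0.2656, 0.0923]
eef_rot: [-178.8, 0.9, -65.5]
contact_force: [-5.9, -0.0, 9.7]
gripper_width: 0.0131
time_s: 9.92
tcp_pos: [0.5257, 0.2658, 0.0923]
eef_rot: [-178.5, 0.5, -52.6]
contact_force: [-4.5, -0.2, 10.1]
gripper_width: 0.0129
time_s: 10.33
tcp_pos: [0.5257, 0.2657, 0.0944]
eef_rot: [-178.5, 0.5, -52.5]
contact_force: [-3.8, 0.9, 6.6]
gripper_width: 0.0131
time_s: 10.75
tcp_pos: [0.5256, 0.2657, 0.0956]
eef_rot: [-178.5, 0.5, -52.5]
contact_force: [-4.1, 1.2, 6.6]
gripper_width: 0.013
time_s: 11.17
tcp_pos: [0.5256, 0.2656, 0.0963]
eef_rot: [-178.5, 0.4, -52.4]
contact_force: [-4.6, -0.3, 5.6]
gripper_width: 0.0131
```

View pics/top4.png

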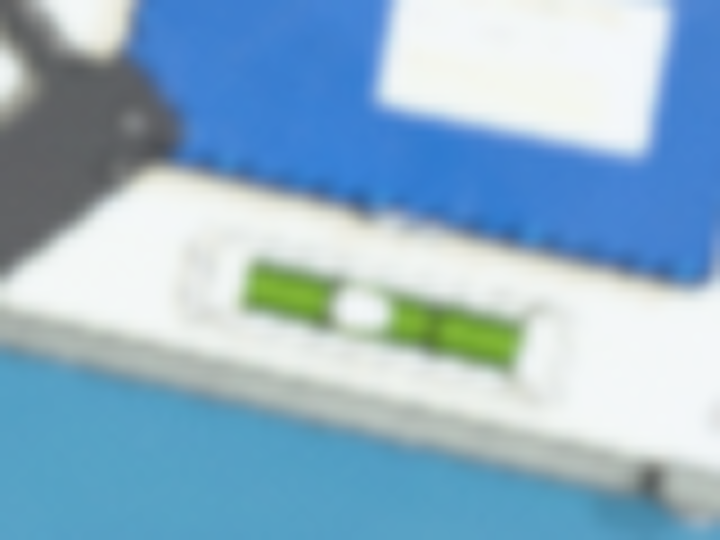

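Lid is shut flat; bubble at (360,311), black lines at about (327,300) and (432,325): about +5 mm. Zero rows let the press creep up, so I'll keep pushing in each row while turning ~23° more.

```bash
python3 -m inch '[{"x":0,"y":0,"z":0.12,"yaw":0},{"x":0,"y":0,"z":0.1,"yaw":-1},{"x":0,"y":0,"z":0.08,"yaw":-1},{"x":0,"y":0,"z":0.05,"yaw":-1},{"x":0,"y":0,"z":0.05,"yaw":-1}]'; python3 -m inch '[{"x":0,"y":0,"z":0.05,"yaw":-1},{"x":0,"y":0,"z":0.05,"yaw":-0.5},{"x":0,"y":0,"z":0.05,"yaw":0},{"x":0,"y":0,"z":0.05,"yaw":0},{"x":0,"y":0,"z":0.05,"yaw":0}]'
for i in 1 2 3; do python3 -m inch '[{"x":0,"y":0,"z":0.05,"yaw":0},{"x":0,"y":0,"z":0.05,"yaw":0},{"x":0,"y":0,"z":0.05,"yaw":0},{"x":0,"y":0,"z":0.05,"yaw":0},{"x":0,"y":0,"z":0.05,"yaw":0}]'|sed -n 2,4p; done
```

```text
time_s: 11.63
tcp_pos: [0.5259, 0.2661, 0.089]
eef_rot: [-178.4, -0.1, -35.9]
contact_force: [-8.0, 0.1, 16.3]
gripper_width: 0.0128
time_s: 12.05
tcp_pos: [0.526, 0.2663, 0.0887]
eef_rot: [-178.4, -0.4, -29.1]
contact_force: [-8.4, -1.0, 16.5]
gripper_width: 0.0129
tcp_pos: [0.5259, 0.2663, 0.0887]
eef_rot: [-178.3, -0.5, -29.0]
contact_force: [-7.3, -1.2, 16.1]
tcp_pos: [0.5259, 0.2663, 0.0887]
eef_rot: [-178.3, -0.6, -28.8]
contact_force: [-7.5, -0.5, 15.8]
tcp_pos: [0.5259, 0.2663, 0.0887]
eef_rot: [-178.2, -0.7, -28.7]
contact_force: [-7.4, -1.1, 16.2]
```

```bash
python3 -c "
from h import *
snap('top','top5.png',(280,215,360,275),9); print(r.get_state()['time_s'])"
```

```text
13.35
```

View pics/top5.png

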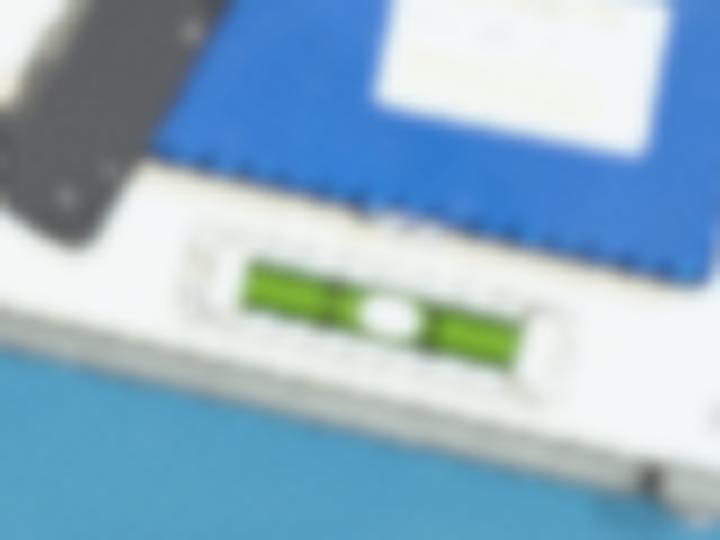

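Bubble at (389,317) between lines at ≈(331,303) and (429,326), about 2 mm past the middle. I'll turn back ~7° clockwise, let it settle and measure.

```bash
python3 -m inch '[{"x":0,"y":0,"z":0.05,"yaw":0.85},{"x":0,"y":0,"z":0.05,"yaw":0.85},{"x":0,"y":0,"z":0.05,"yaw":0},{"x":0,"y":0,"z":0.05,"yaw":0},{"x":0,"y":0,"z":0.05,"yaw":0}]'
for i in 1 2 3 4; do python3 -m inch '[{"x":0,"y":0,"z":0.05,"yaw":0},{"x":0,"y":0,"z":0.05,"yaw":0},{"x":0,"y":0,"z":0.05,"yaw":0},{"x":0,"y":0,"z":0.05,"yaw":0},{"x":0,"y":0,"z":0.05,"yaw":0}]'|sed -n 2,4p; done; python3 -c "
from h import *
snap('top','top6.png',(280,215,360,275),9)
for i in range(12): snap('top','x.png')
s=r.get_state();print(s['time_s'],s['tcp_pos'],s['eef_rot'],s['contact_force'])
snap('top','top7.png',(280,215,360,275),9)
# lid flatness
for q in((320,232),(340,236),(335,228),(350,240)): print(pt('top',*q))"
```

```text
time_s: 13.77
tcp_pos: [0.5258, 0.2662, 0.089]
eef_rot: [-178.1, -0.6, -35.7]
contact_force: [-7.1, -1.6, 15.9]
gripper_width: 0.0125
tcp_pos: [0.5257, 0.2662, 0.089]
eef_rot: [-178.0, -0.7, -35.5]
contact_force: [-7.9, -0.5, 15.4]
tcp_pos: [0.5257, 0.2662, 0.089]
eef_rot: [-178.0, -0.8, -35.4]
contact_force: [-7.4, -1.1, 16.7]
tcp_pos: [0.5257, 0.2662, 0.089]
eef_rot: [-177.9, -0.9, -35.3]
contact_force: [-7.7, -0.8, 16.5]
tcp_pos: [0.5257, 0.2662, 0.089]
eef_rot: [-177.8, -1.0, -35.2]
contact_force: [-7.5, 0.1, 16.3]
16.0833 [0.52567346 0.26618907 0.0889768 ] [-177.84506324   -1.031026    -35.18164299] [-7.46730666 -0.75392532 17.22898979]
[0.4779 0.1222 0.0679]
[0.4687 0.0754 0.0702]
[0.4875 0.087  0.0701]
[0.4596 0.0518 0.0689]
```

View pics/top7.png

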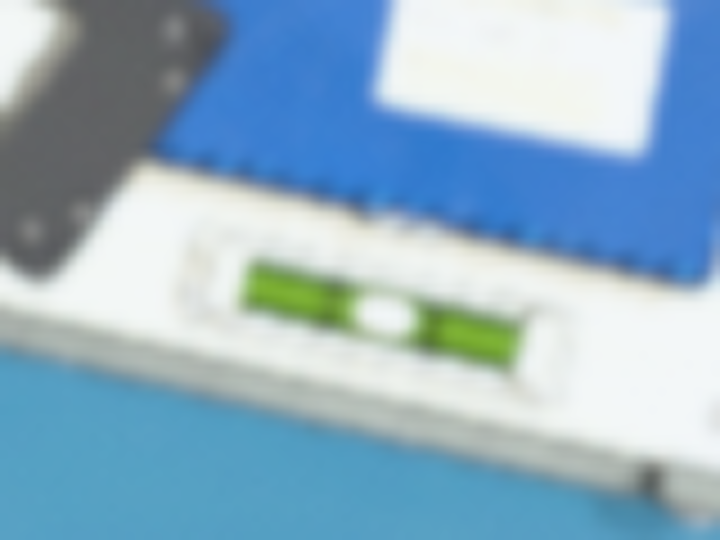

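Bubble at (385,316) between the lines (331,428), about 1 mm from the middle, and steady. The lid top lies flat at z ≈ 0.069 (shut: 0.070), and 16–17 N shows the knob fully down. Handing in.

```bash
python3 -c "
from h import *
print(r.close_job())"
```

```text
the job is handed in; nothing more can be done
None
```

I shut the lid, then gripped the knob, pressed it down, turned it to level the table, and handed in while still holding it (about 16 s of the 61 s used). The hand-in reports no verdict.

- **Lid:** I pushed it down with the closed fingertips, which met firm resistance (about 6 N) at the end. Afterwards its top lay flat at z 0.068–0.070 m (0.070 when shut).
- **Knob press:** The last reading was a steady push of 16–17 N with a constant height. The knob is fully down at about 12 N, so it should be against its stop.
- **Bubble:** I first turned the knob slightly too far, leaving the bubble about 2 mm past the middle. I turned it back about 7°. The last picture shows it between the lines, about 1 mm from the middle, and the arm's pose and push held steady for a further 0.6 s.
- **Sideways force:** About 7 N of sideways force remained on the grip at the end, with no visible effect.
- **Other things on the bench:** I didn't make a final check of their positions. I saw no contact with any of them during the moves. The marker and one dropper bottle looked undisturbed in the last side view, taken before I gripped the knob; the other bystanders were only partly in that picture or out of it.

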